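# Take the burr-chamber cap off the coffee grinder

## Task

To get at the coffee grinder's burr chamber for cleaning, first swing the grind-setting lever until the black pointer on its ring faces the red mark, which opens the slots the cap comes out through, and then unscrew the black cap. It needs only about a quarter turn, but some of these grinders have a left-hand thread and nothing shows which this one is, so try one way and, if it only meets a stop, the other. Finish still holding the cap in the gripper, upright and lifted clear over the grinder, with the pointer still at the red mark and the mug, coffee jar and teaspoon left undisturbed.

Things in the scene. Friction and masses are not known exactly. Their poses are not given: they have to be found in the camera images.
- grinder: pale green coffee grinder without hopper, 188 x 120 x 142 mm, does not move. Origin on the worktop under the vertical burr axis; x points from the drawer (front, towards the robot) to the motor end, y to its left, z up; reaches x = -60 to +128 mm. Round the burr axis a dark steel turret, 100 mm diameter, top at z = 145 mm, carries the scale and red mark
- mark (a point): red mark on the turret rim, on the grinder's front side, 46 mm from the burr axis, 146 mm above the worktop
- grind_ring (a joint): angle of the bright ring (84 mm diameter, z 145 to 153 mm) about the burr axis: 0 with its black pointer at the red mark, growing clockwise seen from above; starts at 0.85 to 1.0 rad, range -0.4 to 1.4; stays where left (0.25 N m to turn). Slots in its bore let the cap's lugs out only within about 0.15 rad of 0
- lever_knob (a point): point on the axis of the ring's upright lever knob, 176 mm above the worktop: a black post of 13 mm diameter with a steel tip, 149 to 175 mm above the worktop, 75 mm from the burr axis. At ring angle q the lever points to 118 degrees minus q, counted anticlockwise from the grinder's +x axis
- pointer (a point): outer end of the black pointer line on the ring, 40.5 mm from the burr axis, 153 mm above the worktop; 62 degrees anticlockwise from the lever seen from above
- cap: black ribbed round cap, about 0.12 kg, in the burr chamber on the burr axis. Origin at the foot of its stem, 120 mm above the worktop when screwed in; z up; an orange dot on top lies at its -x side. Its yaw starts within 0.08 rad of the grinder's. Stem 25 mm diameter, with two lugs 46 mm across at its foot; total height 70 mm
- cap_grip (a point): mid-point of the cap's grip (52 mm diameter, 155 to 190 mm above the worktop), 55 mm above its origin. One way, either clockwise or anticlockwise, the cap turns freely for about 105 degrees to a stop and lifts straight out at 75 to 105 degrees; the other way it meets a hard stop within 15 degrees. Screwed in it cannot be pulled out
- mug_white: cream mug, 83 mm diameter, 93 mm high, farther right; leave alone. Origin under its centre
- coffee_jar: glass coffee jar with a grey lid, 71 mm diameter, 135 mm high, standing to the right of the grinder; leave alone. Origin under its centre
- teaspoon: steel teaspoon, 130 mm long, lying near the coffee jar; leave alone. Origin under its centre
Things that resemble listed ones, but are neither listed nor needed, are in the scene too. Of the things that look like the cap, the middle-sized one is meant.

How it is judged (in metres and radians):
On the way, in this order (a step that is already met when the one before it is completed fails the run):
1. the pointer faces the red mark while the cap is still screwed in (value of joint grind_ring between -0.14 and 0.14 rad and z of cap in the frame of grinder below 0.135 m and angle between the x axis of cap and the x axis of grinder, either way round below 0.6 rad), for 0.2 s.
2. the cap has been unscrewed about a quarter turn in the chamber (angle between the x axis of cap and the x axis of grinder, either way round above 1.15 rad and z of cap in the frame of grinder below 0.15 m), for 0.1 s.
At the end, for the whole second after the job is handed in: The fingers hold the cap still, upright within 0.3 rad, its foot at least 170 mm above the worktop (17 mm clear of the ring) and within 100 mm of the burr axis sideways, not touching the grinder; the ring stands within 0.14 rad of the mark (z of cap in the frame of grinder above 0.17 m and horizontal distance between cap and grinder below 0.1 m and angle between cap's own z axis and vertical below 0.3 rad and contact force between cap and the fingers above 2 N and contact force between cap and grinder below 0.3 N and linear speed of cap below 0.03 m/s and value of joint grind_ring between -0.14 and 0.14 rad); the arm keeps its last pose, push and grip.
It fails at once if the mug is shifted more than 30 mm or tipped (distance of mug_white from where it was at the start of the episode above 0.03 m or angle between mug_white's own z axis and vertical above 0.4 rad).
It fails at once if the coffee jar is shifted more than 30 mm or tipped (distance of coffee_jar from where it was at the start of the episode above 0.03 m or angle between coffee_jar's own z axis and vertical above 0.4 rad).
It fails at once if the teaspoon is shifted more than 30 mm (distance of teaspoon from where it was at the start of the episode above 0.03 m).
It also fails if it takes over 48 s, if anything falls off the work surface, if the arm or the gripper's body presses on something with over 40 N, if the wrist force passes 120 N, or if a joint passes its speed limit or range.

## Robot

A 6-joint arm with a two-finger parallel gripper is mounted at the origin on a cart in front of the work surface, level with it; the furniture and walls round the work are solid. World frame = base frame: x ahead of the robot, y to its left, z up, the work surface at z = 0. Lengths are in mm, angles in rad, forces in N, time in s.
With the tool pointing down it reaches from about 350 to 875 mm from the base axis. Payload 4.2 kg.
Tool frame: the origin (TCP) lies between the finger pads; the fingertips stand 25 mm ahead of it and the grasp point (between the pads) lies 6 mm ahead of it; z points along the fingers, y is the line along which they close (so a half turn about z gives the same grasp; the last joint's range is limited). The gripper opens to 85 mm and grips with 20 to 120 N. Pads are 22 mm wide; open, the fingers measure 114 mm over their backs; the gripper's body (76 mm by 85 mm) begins 54 mm behind the grasp point. The pads swing forward as they close: fully open they stand 13 mm farther back than shut.
Start: joints at [1.41, 0.385, 0.008, 0, -1.194, -0.259], TCP at [254.703, 570.724, 224.812] pointing down, gripper open.
Joint ranges: [-3.14, 3.14], [-1.21, 2.06], [-1.07, 1.41], [-3.16, 2.05], [-2.99, -0.16], [-3.1, 3.1]. Speed limits (rad/s): [2.79, 2.79, 3.14, 3.14, 3.14, 3.14].

## Interface

Orientations are given as a unit quaternion [x, y, z, w].
In Python, from bench import read_state, imaging, workorder, nets gives the robot as it stands.
- The arm moves only by the tool apply_moves, never from a script. Its argument "rows" is a list of rows, each an object with "hand": the opening, from -1 (shut) to 1 (fully open); "delta_pos": the shift along the tool's x, y, z in mm, a list of three; "yaw": the turn about the tool's z in rad. A call has 1 to 12 rows; each row is the pose to reach, as a shift and turn from the pose commanded when the call began, along the tool's axes at that moment; what a row does not reach only later rows make up. A row lasts 1/12 s, in which the tool goes at most 41.7 mm and 7.16 degrees, less where a joint would pass 70% of its speed; a pose out of reach is approached as far as the arm can. A call with a gripper value outside its range is refused whole. The fingers move at their own pace and stop on an object; the grip force is fixed at half the most. Time passes only in rows, so rows that repeat a pose let the fingers close. It gives the time, the measured TCP pose, the force, the opening and the grip force at its end, in the units of the state.
- read_state(): the state, without advancing time (a new reading comes with each control period).
- imaging.get_image(name): name is "scene" or "side" or "wrist"; returns a dict with "pixels" (400x640x3 uint8, red, green, blue), "fx", "fy", "cx", "cy" (pixels), "xyz" and "rotation" of the camera in the world. Camera axes: x right, y down, z forward; pixel columns grow to the right and rows downward; lengths in mm; the calibration is good to about 2 mm. A picture is of the moment at which its call begins. There is no depth.
- workorder.job_done(): hands the job in; it is judged then, once.
Trained networks look in the newest picture that a camera, given by its name, has taken for a name from the list of things; names that differ only in an ending like _2 or _b are one class to them, and where a whole thing is asked for, a point or a joint stands for the part that bears it (a point fixed in the world has none). Each returns a list of dicts, best first, with "score" (0 to 1); they miss things now and then, are a little off and sometimes report something else, mostly with a low value. They report only what shows in the picture. A call takes as long as a camera call. They do not tell look-alikes from the thing itself.
- nets.find_in(camera, query): "location" ([row, column] in pixels, amid what is visible of it).
- nets.pinpoint(camera, query): "location" ([row, column] in pixels: a listed point, or the origin of a listed thing).
The state is a dict: "clock": time; "joints": joint angles; "joint_vel": joint speeds; "joint_efforts": joint torques, N m; "position": TCP position; "ee_rot": TCP orientation; "contact_force": force on the tool from outside, world axes, zero at the start; "wrist_torque": the same for the moment, N m; "gripper_width": finger opening in mm; "grasp_force": force on a finger pad.
Only numpy, scipy, OpenCV 4.12 (cv2) and the standard library are available. Lean on these libraries where they do the work, as an engineer would, in place of code of your own. Each camera call takes 0.05 s, during which the arm holds its last target. There are 200 camera calls.

## Working session

There is one attempt and no reset: what is moved stays moved. The work goes in short steps, Python scripts to look and compute and a tool call to move; the robot and the scene stay as the last step left them, time stands still between calls to the robot, and variables do not carry over. Pictures are saved under pics/ and viewed, at most 10 in all, crops included, and the job is handed in when it is done.

Besides the shell and the picture viewer there is one more tool, called after "Emit:" in YAML: its name, and indented under it one key for each argument. apply_moves: Moves the arm, as the interface text tells. Its arguments: {"type":"object","properties":{"rows":{"type":"array"}},"required":["rows"]}

```bash
mkdir -p pics; ls
cat > h.py <<'E'
import numpy as np, cv2
from bench import read_state, imaging, workorder, nets
def ray(im,rc):
    d=np.array([(rc[1]-im['cx'])/im['fx'],(rc[0]-im['cy'])/im['fy'],1.]); return np.array(im['xyz'],float),np.array(im['rotation'])@d
def atz(im,rc,z):
    o,d=ray(im,rc); return o+d*(z-o[2])/d[2]
def proj(im,p):
    c=np.array(im['rotation']).T@(np.array(p,float)-im['xyz']); return [im['cy']+im['fy']*c[1]/c[2], im['cx']+im['fx']*c[0]/c[2]]
def save(im,name,crop=None,s=1):
    a=im['pixels'][:,:,::-1]
    if crop: a=a[crop[0]:crop[1],crop[2]:crop[3]]
    cv2.imwrite('pics/'+name,cv2.resize(a,None,fx=s,fy=s,interpolation=cv2.INTER_CUBIC))
E
python3 - <<'E'
from h import *
s=read_state(); print({k:np.round(v,3) for k,v in s.items()})
hz=dict(mark=146,lever_knob=176,pointer=153,cap_grip=175,grinder=0,cap=120,mug_white=0,coffee_jar=0,teaspoon=2)
for c in('scene','side'):
    im=imaging.get_image(c); save(im,c+'0.png'); print(c,np.round(im['xyz']),np.round(im['rotation'],2).tolist(),im['fx'])
    for q,z in hz.items():
        for r in nets.pinpoint(c,q)[:4]: print(q,round(r['score'],2),np.round(r['location'],1),np.round(atz(im,r['location'],z),1))
E
```

```text
pics
{'clock': np.float64(0.0), 'joints': array([ 1.41 ,  0.386,  0.007, -0.   , -1.194, -0.259]), 'joint_vel': array([-0.001, -0.001,  0.001,  0.002, -0.002,  0.   ]), 'joint_efforts': array([-1.0000e-03, -3.9229e+01,  1.8840e+01,  4.1860e+00, -5.0000e-03,
       -0.0000e+00]), 'position': array([254.462, 570.2  , 223.724]), 'ee_rot': array([ 0.978, -0.208, -0.   ,  0.001]), 'contact_force': array([-0.612, -0.516,  0.321]), 'wrist_torque': array([-0.04 , -0.051, -0.005]), 'grasp_force': np.float64(0.0), 'gripper_width': np.float64(85.64)}
scene [ 247.  635. 1227.] [-0.13, 0.95, -0.29, 0.03] 490.41388539405546Traceback (most recent call last):
  File "<stdin>", line 7, in <module>
  File "h.py", line 6, in atz
    o,d=ray(im,rc); return o+d*(z-o[2])/d[2]
        ~~~^^^^^^^
  File "h.py", line 4, in ray
    d=np.array([(rc[1]-im['cx'])/im['fx'],(rc[0]-im['cy'])/im['fy'],1.]); return np.array(im['xyz'],float),np.array(im['rotation'])@d
                                                                                                           ~~~~~~~~~~~~~~~~~~~~~~~~^~
ValueError: matmul: Input operand 1 has a mismatch in its core dimension 0, with gufunc signature (n?,k),(k,m?)->(n?,m?) (size 3 is different from 4)
```

```bash
sed -i "s/np.array(im\['rotation'\])/R.from_quat(im['rotation']).as_matrix()/; 1a from scipy.spatial.transform import Rotation as R" h.py
python3 - <<'E'
from h import *
hz=dict(mark=146,lever_knob=176,pointer=153,cap_grip=175,grinder=0,cap=120,mug_white=0,coffee_jar=0,teaspoon=2)
for c in('scene','side'):
    im=imaging.get_image(c); save(im,c+'0.png'); print(c,np.round(im['xyz']),np.round(im['rotation'],2).tolist(),im['fx'])
    for q,z in hz.items():
        for r in nets.pinpoint(c,q)[:4]: print(q,round(r['score'],2),np.round(r['location'],1),np.round(atz(im,r['location'],z),1))
E
```

```text
scene [ 247.  635. 1227.] [-0.13, 0.95, -0.29, 0.03] 490.41388539405546
mark 0.96 [252.2 302.1] [433.4  76.5 146. ]
lever_knob 0.63 [267.2 268.5] [493.6 152.2 176. ]
cap_grip 0.81 [242.3 279.3] [490.1  80.2 175. ]
cap_grip 0.51 [233.2 307.9] [429.7  36.2 175. ]
grinder 0.62 [274.6 285.4] [483.   80.3   0. ]
grinder 0.52 [266.5 268.5] [535.6  69.4   0. ]
cap 0.76 [229.7 340.3] [360.  -28.5 120. ]
cap 0.66 [251.9 287.9] [473.  72. 120.]
cap 0.5 [240.3 309.2] [430.1  24.5 120. ]
mug_white 0.6 [143.  357.7] [ 397.7 -440.9    0. ]
coffee_jar 0.57 [171.1 329. ] [ 459.2 -301.1    0. ]
teaspoon 0.61 [177.4 359.5] [ 360.3 -301.4    2. ]
side [ 594. -713.  932.] [0.94, 0.12, -0.05, -0.32] 379.7584878228516
mark 0.95 [156.5 344.5] [435.5  71.9 146. ]
mark 0.42 [150.  358.3] [468.9 108.5 146. ]
mark 0.26 [161.5 358.6] [479.6  62.1 146. ]
lever_knob 0.6 [130.  367.6] [482.9 167.9 176. ]
pointer 0.6 [144.6 351.9] [446.9 119.1 153. ]
pointer 0.16 [189.2 358. ] [500.5 -47.4 153. ]
cap_grip 0.75 [214.9 305.4] [ 393.9 -181.3  175. ]
cap_grip 0.73 [146.  350.2] [447.5  88.6 175. ]
cap_grip 0.57 [149.  361.4] [481.3  84.4 175. ]
cap_grip 0.44 [211.4 341.6] [ 478.5 -148.1  175. ]
grinder 0.88 [188.  356.3] [475.7  87.    0. ]
cap 0.69 [161.3 357. ] [471.   87.4 120. ]
cap 0.69 [218.5 341.4] [ 475.1 -130.1  120. ]
cap 0.66 [225.3 310.5] [ 402.  -171.8  120. ]
mug_white 0.6 [342.  276.8] [ 391.7 -447.6    0. ]
coffee_jar 0.62 [292.1 322.1] [ 464.2 -292.1    0. ]
teaspoon 0.79 [285.3 287.5] [ 369.5 -297.6    2. ]
```

View pics/scene0.png

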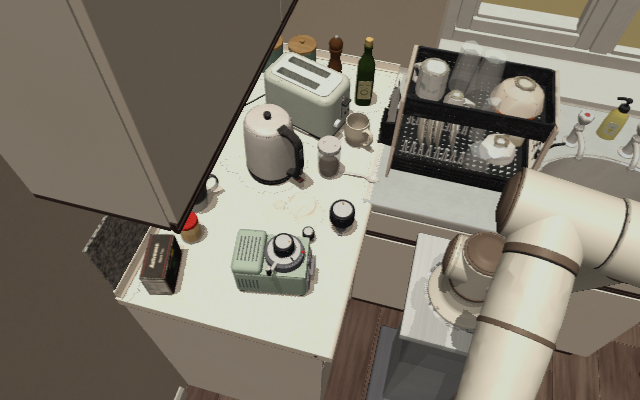

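View pics/side0.png

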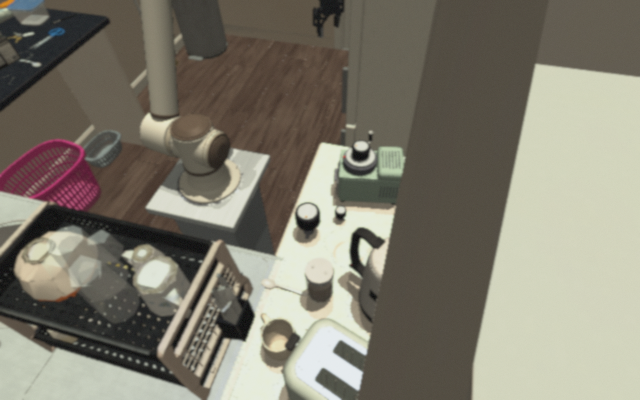

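Run:
```python
from h import *
a=imaging.get_image('scene'); b=imaging.get_image('side')
A=cv2.resize(a['pixels'][210:305,220:350,::-1],None,fx=6,fy=6,interpolation=cv2.INTER_CUBIC)[:,:,:]
B=cv2.resize(b['pixels'][120:215,300:430,::-1],None,fx=6,fy=6,interpolation=cv2.INTER_CUBIC)
cv2.imwrite('pics/cropA.png',A);cv2.imwrite('pics/cropB.png',B)
```

```text
(no output)
```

View pics/cropA.png

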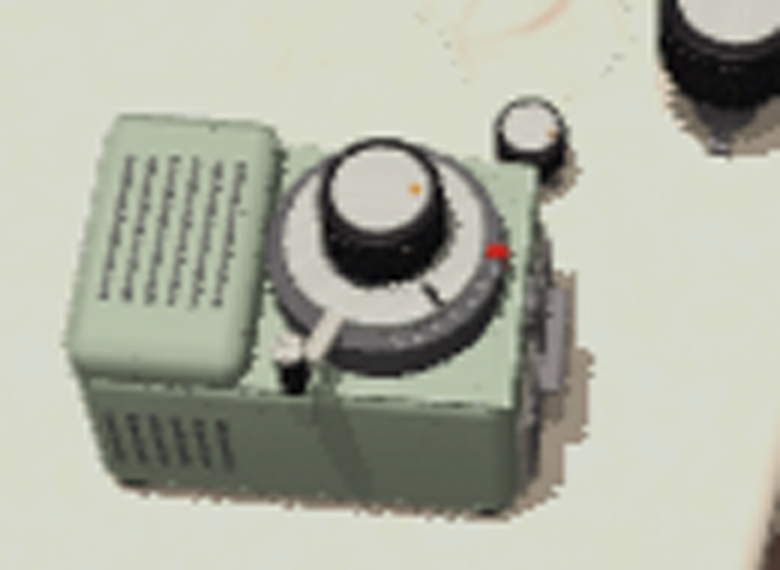

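View pics/cropB.png

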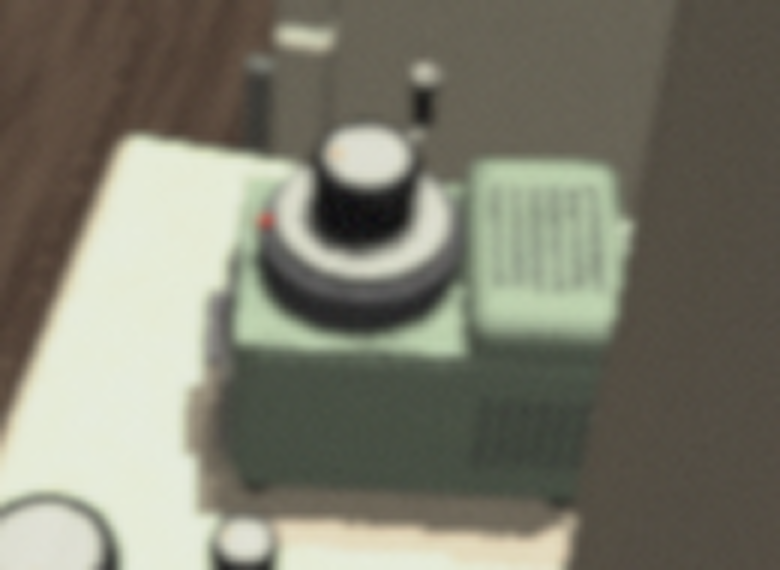

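```bash
cat >> h.py <<'E'
def pts(p):
    x,y,w,q=p; f=lambda r,a,z:[x+r*np.cos(w+a),y+r*np.sin(w+a),z]
    l=np.radians(118)-q
    return dict(mark=f(46,np.pi,146),top=f(0,0,190),knob=f(75,l,175),ptr=f(40.5,l+np.radians(62),153))
E
python3 - <<'E'
from h import *
from scipy.optimize import least_squares
a=imaging.get_image('scene'); b=imaging.get_image('side')
obs=[(a,'mark',252,302.8),(a,'top',241.2,283.8),(a,'knob',267.8,268.5),(a,'ptr',260.5,292.8),(b,'mark',156.8,344.3),(b,'top',145.8,361.2),(b,'knob',132,371)]
def res(p):
    P=pts(p); return np.concatenate([np.array(proj(i,P[n]))-[r,c] for i,n,r,c in obs])
s=least_squares(res,[480,82,0.,.9]); print(np.round(s.x,3)); print(np.round(s.fun.reshape(-1,2),1).tolist())
for k,v in pts(s.x).items(): print(k,np.round(v,1))
for n in('scene','side'):
  im=a if n=='scene' else b
  for rc,z in ([((213,342),0),((232,308),0)] if n=='scene' else [((218,308),0),((213,341),0)]): print(atz(im,rc,z))
E
```

```text
[4.78482e+02 8.21560e+01 1.80000e-01 8.75000e-01]
[[-0.6, -0.4], [-0.1, -0.5], [0.8, -0.5], [-0.1, 0.1], [-0.9, -0.4], [-0.3, -0.6], [1.6, -0.6]]
mark [433.2  73.9 146. ]
top [478.5  82.2 190. ]
knob [493.9 155.6 175. ]
ptr [447.4 108.1 153. ]
[ 381.48964999 -158.31091788    0.        ]
[460.9457551  -67.39500419   0.        ]
[358.66971955 -67.59612355   0.        ]
[ 4.51482439e+02 -2.38453085e+01 -1.13686838e-13]
```

Crop A shows three look-alikes: the cap in the grinder at scene pixel (284,243), a small one at (308,232) and a large one at (342,213). The one in the burr chamber is the middle-sized one and sits on the turret axis, so it is the cap meant. The red mark is at (303,252) and the knob at (268,268).

```bash
cat >> h.py <<'E'
def rel(target,xang):
    "target world TCP mm, wanted tool-x azimuth deg -> delta_pos, yaw"
    s=read_state(); M=R.from_quat(s['ee_rot']).as_matrix()
    cur=np.degrees(np.arctan2(M[1,0],M[0,0])); d=(cur-xang+180)%360-180
    print('pos',np.round(s['position'],1),'xang',round(cur,1),'j',np.round(s['joints'],2),'t',s['clock'])
    print('delta',np.round(M.T@(np.array(target)-s['position']),1),'yaw',round(np.radians(d),3))
E
python3 -c "
from h import *
rel([494,155.6,250],-102)"
```

```text
pos [254.7 570.7 224.8] xang -24.1 j [ 1.41  0.38  0.01 -0.   -1.19 -0.26] t 1.3
delta [387.7 281.6 -25.2] yaw 1.36
```

Emit:
apply_moves:
  rows:
    - {"hand":1,"delta_pos":[32,23,-25],"yaw":0.12}
    - {"hand":1,"delta_pos":[64,46,-25],"yaw":0.24}
    - {"hand":1,"delta_pos":[96,70,-25],"yaw":0.36}
    - {"hand":1,"delta_pos":[128,93,-25],"yaw":0.48}
    - {"hand":1,"delta_pos":[160,116,-25],"yaw":0.6}
    - {"hand":1,"delta_pos":[192,140,-25],"yaw":0.72}
    - {"hand":1,"delta_pos":[224,163,-25],"yaw":0.84}
    - {"hand":1,"delta_pos":[256,186,-25],"yaw":0.96}
    - {"hand":1,"delta_pos":[288,209,-25],"yaw":1.08}
    - {"hand":1,"delta_pos":[320,232,-25],"yaw":1.2}
    - {"hand":1,"delta_pos":[350,254,-25],"yaw":1.32}
    - {"hand":1,"delta_pos":[370,268,-25],"yaw":1.36}

```text
clock: 2.3
position: [484.2, 172.5, 250.1]
ee_rot: [-0.627, 0.779, -0.0, 0.0]
contact_force: [0.2, 0.0, -0.6]
gripper_width: 85.4
grasp_force: 0.0
```

Run:
```python
from h import *
im=imaging.get_image('wrist'); save(im,'w1.png')
print(np.round(im['xyz']),np.round(R.from_quat(im['rotation']).as_matrix(),2).tolist())
for q,z in dict(mark=146,lever_knob=176,pointer=153,cap_grip=175,cap=120).items():
    for r in nets.pinpoint('wrist',q)[:3]: print(q,round(r['score'],2),np.round(r['location'],1),np.round(atz(im,r['location'],z),1))
P=pts([478.5,82.2,.18,.875]); print({k:np.round(proj(im,v)) for k,v in P.items()})
```

```text
[469. 100. 399.] [[-0.98, 0.2, 0.06], [0.21, 0.93, 0.28], [0.0, 0.29, -0.96]]
mark 0.98 [ 79.  354.5] [431.9  70.8 146. ]
lever_knob 0.6 [196.8 300.6] [496. 153. 176.]
pointer 0.59 [121.7 346.1] [445.7 102.7 153. ]
cap_grip 0.66 [ 98.5 301.2] [477.8  78.7 175. ]
cap 0.89 [105.3 301.4] [481.3  79.5 120. ]
{'mark': array([ 83., 354.]), 'top': array([102., 300.]), 'knob': array([199., 304.]), 'ptr': array([129., 345.])}
```

View pics/w1.png

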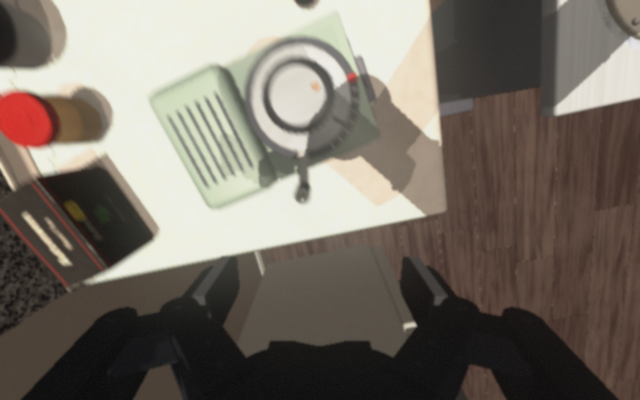

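```bash
python3 -c "
from h import *
rel([495.5,153,176],-103)"
```

```text
pos [483.1 175.8 249.8] xang -101.9 j [ 0.66  0.18 -0.22 -0.   -1.17 -0.87] t 2.6
delta [ 19.7 -16.9  73.8] yaw 0.019
```

Emit:
apply_moves:
  rows:
    - {"hand":1,"delta_pos":[19,-17,5],"yaw":0.02}
    - {"hand":1,"delta_pos":[19,-17,30],"yaw":0.02}
    - {"hand":1,"delta_pos":[19,-17,55],"yaw":0.02}
    - {"hand":1,"delta_pos":[19,-17,74],"yaw":0.02}
    - {"hand":1,"delta_pos":[19,-17,74],"yaw":0.02}

```text
clock: 3.02
position: [493.1, 152.9, 171.8]
ee_rot: [-0.622, 0.783, 0.001, -0.004]
contact_force: [-0.2, -0.1, -0.3]
gripper_width: 85.5
grasp_force: 0.0
```

Emit:
apply_moves:
  rows:
    - {"hand":-0.8,"delta_pos":[0,0,0],"yaw":0}
    - {"hand":-0.8,"delta_pos":[0,0,0],"yaw":0}
    - {"hand":-0.8,"delta_pos":[0,0,0],"yaw":0}
    - {"hand":-0.8,"delta_pos":[0,0,0],"yaw":0}
    - {"hand":-0.8,"delta_pos":[0,0,0],"yaw":0}
    - {"hand":-0.8,"delta_pos":[0,0,0],"yaw":0}

```text
clock: 3.52
position: [496.3, 153.3, 176.5]
ee_rot: [-0.622, 0.783, -0.0, 0.001]
contact_force: [-0.8, 0.7, -0.0]
gripper_width: 12.1
grasp_force: 0.0
```

```bash
python3 -c "
from h import *
s=read_state(); print(s['contact_force'],s['wrist_torque'])
rel([495.5,153,176],-103)"
```

```text
[-0.7840689   0.74114498 -0.02633768] [ 0.01158774  0.0026129  -0.00642172]
pos [496.3 153.3 176.5] xang -103.1 j [ 0.61  0.25 -0.32  0.   -1.   -0.84] t 3.5167
delta [0.4 0.7 0.5] yaw -0.002
```

Emit:
apply_moves:
  rows:
    - {"hand":-1,"delta_pos":[0,0,0],"yaw":0}
    - {"hand":-1,"delta_pos":[0,0,0],"yaw":0}
    - {"hand":-1,"delta_pos":[0,0,0],"yaw":0}

```text
clock: 3.77
position: [496.0, 153.0, 175.9]
ee_rot: [-0.622, 0.783, -0.0, 0.0]
contact_force: [0.1, 0.2, 0.3]
gripper_width: -0.2
grasp_force: 0.0
```

Run:
```python
from h import *
c=np.array([478,79.5]); s=read_state(); M=R.from_quat(s['ee_rot']).as_matrix(); p=s['position'][:2]; print(np.hypot(*(p-c)),np.degrees(np.arctan2(*(p-c)[::-1])))
a0=np.arctan2(*(p-c)[::-1])
for d in range(6,57,6):
    a=a0+np.radians(d); t=np.r_[c+75*np.array([np.cos(a),np.sin(a)]),176.]
    e=M.T@(t-np.r_[p,176.]); print(d,np.round(e,1),round(-np.radians(d),3))
```

```text
75.71694646143555 76.21306265159046
6 [ 1.   7.9 -0. ] -0.105
12 [ 2.2 15.6 -0. ] -0.209
18 [ 4.1 23.2 -0. ] -0.314
24 [ 6.8 30.6 -0. ] -0.419
30 [10.3 37.6 -0. ] -0.524
36 [14.5 44.3 -0. ] -0.628
42 [19.4 50.4 -0. ] -0.733
48 [24.9 56.  -0. ] -0.838
54 [30.9 61.  -0. ] -0.942
```

Run:
```python
from h import *
im=imaging.get_image('wrist'); save(im,'w2.png',s=1.2)
for q,z in dict(mark=146,lever_knob=176,pointer=153,cap_grip=175).items():
    for r in nets.pinpoint('wrist',q)[:3]: print(q,round(r['score'],2),np.round(r['location'],1),np.round(atz(im,r['location'],z),1))
s=read_state(); print('tip px',proj(im,np.array(s['position'])-[0,0,25]), proj(im,s['position']),proj(im,[495.5,153,176]))
for c in('scene','side'):
  im=imaging.get_image(c)
  for r in nets.pinpoint(c,'lever_knob')[:3]: print(c,round(r['score'],2),r['location'],atz(im,r['location'],176))
```

```text
mark 0.6 [ 89.7 392.7] [432.   71.3 146. ]
lever_knob 0.87 [255.2 323.7] [493.7 153.5 176. ]
pointer 0.72 [152.1 378.5] [447.7 104.7 153. ]
cap_grip 0.73 [122.9 320.2] [478.7  80.  175. ]
tip px [np.float64(238.40801301670106), np.float64(319.55022235039667)] [np.float64(255.06804358721587), np.float64(319.6417050539228)] [np.float64(255.02138356579422), np.float64(320.48180996152837)]
side 0.67 [130.9, 369.9] [490.31473016 165.62756289 176.        ]
```

View pics/w2.png

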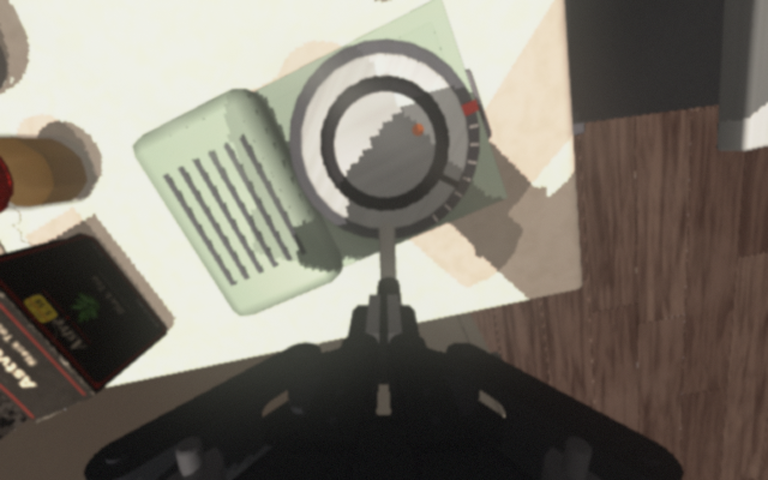

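Run:
```python
from h import *
im=imaging.get_image('wrist'); save(im,'w3.png',(195,305,255,395),5)
b=imaging.get_image('side')
print(read_state()['gripper_width'],im['fx'])
s=read_state()['position']
for dz in (-25,-6,0): print(dz,proj(im,np.array(s)+[0,0,dz]), proj(b,np.array(s)+[0,0,dz]))
```

```text
-0.12517065152677806 276.61306716870973
-25 [np.float64(238.50174988861542), np.float64(319.48200278098585)] [np.float64(140.37752886380525), np.float64(370.28768896704054)]
-6 [np.float64(250.75462241748562), np.float64(319.545150588122)] [np.float64(135.5561639613526), np.float64(370.8297384397497)]
0 [np.float64(255.1871832387326), np.float64(319.56799474121345)] [np.float64(134.0067777917001), np.float64(371.0039305976292)]
```

View pics/w3.png

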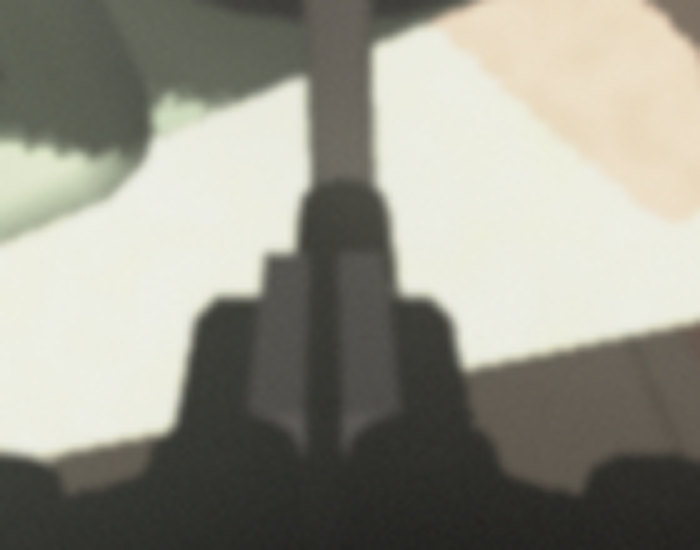

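Run:
```python
from h import *
im=imaging.get_image('wrist'); b=imaging.get_image('side'); save(b,'s3.png',(100,170,320,410),8)
s=np.array(read_state()['position']); M=R.from_quat(read_state()['ee_rot']).as_matrix()
for dx in (11,0,-11):
  print(dx,[(z,round(proj(im,[*(s+M[:,0]*dx)[:2],z])[0],1)) for z in (149,158,166,175,185,195)])
P=R.from_quat(im['rotation']).as_matrix(); print((M.T@(np.array(im['xyz'])-s)).round(), (M.T@P).round(2).tolist())
print('side px/5crop', [(z,np.round((np.array(proj(b,[496,153,z]))-[100,320])*8)) for z in (149,175)])
```

```text
11 [(149, np.float64(222.4)), (158, np.float64(227.1)), (166, np.float64(231.8)), (175, np.float64(237.5)), (185, np.float64(244.6)), (195, np.float64(252.7))]
0 [(149, np.float64(237.4)), (158, np.float64(242.8)), (166, np.float64(248.1)), (175, np.float64(254.6)), (185, np.float64(262.6)), (195, np.float64(271.7))]
-11 [(149, np.float64(252.0)), (158, np.float64(258.0)), (166, np.float64(263.8)), (175, np.float64(271.0)), (185, np.float64(279.8)), (195, np.float64(289.8))]
[  75.   -0. -149.] [[0.0, -0.96, -0.29], [1.0, -0.0, 0.0], [-0.0, -0.29, 0.96]]
side px/5crop [(149, array([327., 402.])), (175, array([274., 408.]))]
```

View pics/s3.png

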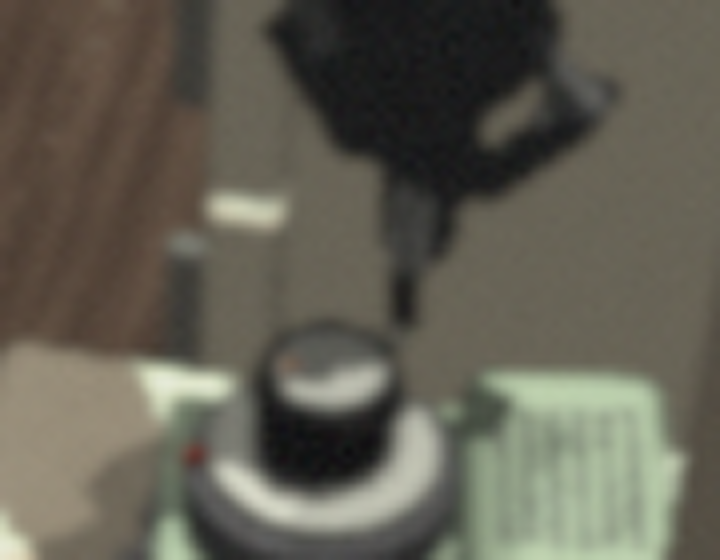

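Emit:
apply_moves:
  rows:
    - {"hand":-0.4,"delta_pos":[0,0,0],"yaw":0}
    - {"hand":-0.4,"delta_pos":[0,0,0],"yaw":0}
    - {"hand":-0.4,"delta_pos":[0,0,0],"yaw":0}
    - {"hand":-0.4,"delta_pos":[0,0,6],"yaw":0}
    - {"hand":-0.4,"delta_pos":[0,0,12],"yaw":0}
    - {"hand":-0.4,"delta_pos":[0,0,12],"yaw":0}
    - {"hand":-1,"delta_pos":[0,0,12],"yaw":0}
    - {"hand":-1,"delta_pos":[0,0,12],"yaw":0}
    - {"hand":-1,"delta_pos":[0,0,12],"yaw":0}
    - {"hand":-1,"delta_pos":[0,0,12],"yaw":0}

```text
clock: 5.25
position: [495.3, 152.9, 163.2]
ee_rot: [-0.622, 0.783, 0.0, -0.001]
contact_force: [-2.7, 0.9, -2.7]
gripper_width: 9.9
grasp_force: 58.5
```

Emit:
apply_moves:
  rows:
    - {"hand":-1,"delta_pos":[1,8,0],"yaw":-0.105}
    - {"hand":-1,"delta_pos":[2.2,15.6,0],"yaw":-0.21}
    - {"hand":-1,"delta_pos":[4.1,23.2,0],"yaw":-0.315}
    - {"hand":-1,"delta_pos":[6.8,30.6,0],"yaw":-0.42}
    - {"hand":-1,"delta_pos":[10.3,37.6,0],"yaw":-0.525}
    - {"hand":-1,"delta_pos":[14.5,44.3,0],"yaw":-0.63}
    - {"hand":-1,"delta_pos":[19.4,50.4,0],"yaw":-0.735}
    - {"hand":-1,"delta_pos":[24.9,56,0],"yaw":-0.84}
    - {"hand":-1,"delta_pos":[28.5,59.2,0],"yaw":-0.9}
    - {"hand":-1,"delta_pos":[28.5,59.2,0],"yaw":-0.9}
    - {"hand":-1,"delta_pos":[28.5,59.2,0],"yaw":-0.9}

```text
clock: 6.17
position: [431.5, 138.1, 163.3]
ee_rot: [0.9, -0.436, -0.0, 0.001]
contact_force: [1.5, -2.4, -6.5]
gripper_width: 9.9
grasp_force: 58.7
```

Run:
```python
from h import *
s=read_state();p=np.array(s['position']);d=p[:2]-[478,79.5];print(np.hypot(*d),np.degrees(np.arctan2(d[1],d[0])),s['contact_force'],s['joints'])
im=imaging.get_image('wrist'); save(im,'w4.png')
for q,z in dict(mark=146,lever_knob=176,pointer=153,cap_grip=175).items():
    for r in nets.pinpoint('wrist',q)[:2]: print(q,round(r['score'],2),np.round(r['location'],1),np.round(atz(im,r['location'],z),1))
```

```text
74.84595403672273 128.41809573769484 [ 1.49541208 -2.3992093  -6.47672832] [ 6.70400658e-01  1.52456757e-01 -4.86340554e-01  1.69325949e-04
 -9.33643898e-01 -1.37317728e-03]
mark 0.96 [160.5 387.5] [432.6  70.6 146. ]
lever_knob 0.9 [264.6 318.6] [432.  137.7 176. ]
pointer 0.77 [155.3 384.5] [437.8  69.9 153. ]
cap_grip 0.74 [  2.4 597.7] [415.6 -32.3 175. ]
cap_grip 0.7 [124.3 314. ] [479.4  81.2 175. ]
```

View pics/w4.png

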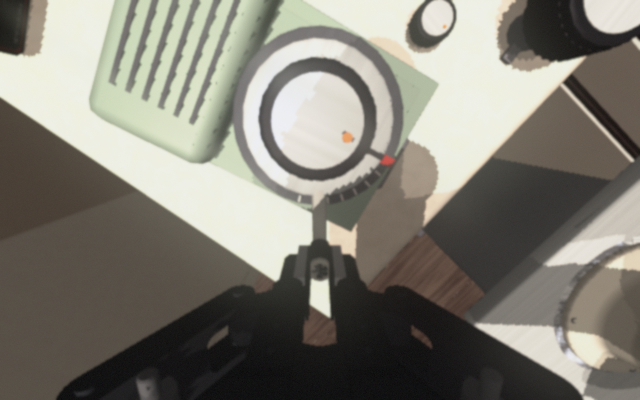

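Emit:
apply_moves:
  rows:
    - {"hand":0,"delta_pos":[0,0,0],"yaw":0}
    - {"hand":1,"delta_pos":[0,0,0],"yaw":0}
    - {"hand":1,"delta_pos":[0,0,0],"yaw":0}
    - {"hand":1,"delta_pos":[0,0,-30],"yaw":0}
    - {"hand":1,"delta_pos":[0,0,-62],"yaw":0}
    - {"hand":1,"delta_pos":[0,0,-62],"yaw":0}

```text
clock: 6.92
position: [436.0, 141.1, 233.0]
ee_rot: [0.901, -0.434, 0.005, -0.006]
contact_force: [0.6, -0.2, 0.0]
gripper_width: 80.8
grasp_force: 0.0
```

Run:
```python
from h import *
im=imaging.get_image('wrist')
for q,z in dict(mark=146,lever_knob=176,pointer=153,cap_grip=175).items():
    for r in nets.pinpoint('wrist',q)[:2]: print(q,round(r['score'],2),np.round(r['location'],1),np.round(atz(im,r['location'],z),1))
rel([478.7,80,183],-51.8)
```

```text
mark 0.73 [151.3 376.7] [432.2  70.4 146. ]
lever_knob 0.63 [224.6 323. ] [433.2 140.9 176. ]
pointer 0.62 [146.  369.8] [440.8  71.1 153. ]
cap_grip 0.97 [ 46.6 414.4] [464.4   5.5 175. ]
cap_grip 0.75 [ 33.3 540.2] [405.9 -50.6 175. ]
pos [431.4 138.6 225.2] xang -51.6 j [ 0.67  0.09 -0.39 -0.   -1.09  0.  ] t 7.1667
delta [75.3 -0.6 42.2] yaw 0.004
```

Emit:
apply_moves:
  rows:
    - {"hand":1,"delta_pos":[38,0,0],"yaw":0}
    - {"hand":1,"delta_pos":[75.3,-0.5,0],"yaw":0}
    - {"hand":1,"delta_pos":[75.3,-0.5,20],"yaw":0}
    - {"hand":1,"delta_pos":[75.3,-0.5,42],"yaw":0}
    - {"hand":1,"delta_pos":[75.3,-0.5,42],"yaw":0}
    - {"hand":-1,"delta_pos":[75.3,-0.5,42],"yaw":0}
    - {"hand":-1,"delta_pos":[75.3,-0.5,42],"yaw":0}
    - {"hand":-1,"delta_pos":[75.3,-0.5,42],"yaw":0}
    - {"hand":-1,"delta_pos":[75.3,-0.5,42],"yaw":0}

```text
clock: 7.92
position: [479.7, 80.7, 185.0]
ee_rot: [0.901, -0.434, 0.001, -0.001]
contact_force: [-0.1, 0.5, 0.3]
gripper_width: 38.5
grasp_force: 0.0
```

Run:
```python
from h import *
s=read_state(); print({k:np.round(s[k],2) for k in('position','contact_force','wrist_torque','gripper_width','grasp_force','joints')})
b=imaging.get_image('side'); a=imaging.get_image('scene')
A=cv2.resize(b['pixels'][105:180,315:415,::-1],None,fx=8,fy=8,interpolation=cv2.INTER_CUBIC)
cv2.imwrite('pics/s5.png',A)
```

```text
{'position': array([479.66,  80.72, 185.  ]), 'contact_force': array([-0.1 ,  0.55,  0.33]), 'wrist_torque': array([-0.05, -0.  ,  0.03]), 'gripper_width': np.float64(38.47), 'grasp_force': np.float64(0.0), 'joints': array([ 0.5 ,  0.18, -0.38,  0.  , -1.  ,  0.17])}
```

Emit:
apply_moves:
  rows:
    - {"hand":1,"delta_pos":[0,0,0],"yaw":0}
    - {"hand":1,"delta_pos":[0,0,0],"yaw":0}
    - {"hand":1,"delta_pos":[0,0,0],"yaw":0}
    - {"hand":1,"delta_pos":[0,0,0],"yaw":0}
    - {"hand":1,"delta_pos":[0,0,8],"yaw":0}
    - {"hand":1,"delta_pos":[0,0,16],"yaw":0}
    - {"hand":1,"delta_pos":[0,0,23],"yaw":0}
    - {"hand":1,"delta_pos":[0,0,23],"yaw":0}

```text
clock: 8.68
position: [477.7, 79.5, 158.5]
ee_rot: [0.9, -0.435, -0.002, 0.002]
contact_force: [-0.3, -0.8, 0.2]
gripper_width: 85.2
grasp_force: 0.0
```

Emit:
apply_moves:
  rows:
    - {"hand":-1,"delta_pos":[0,0,0],"yaw":0}
    - {"hand":-1,"delta_pos":[0,0,0],"yaw":0}
    - {"hand":-1,"delta_pos":[0,0,0],"yaw":0}
    - {"hand":-1,"delta_pos":[0,0,0],"yaw":0}
    - {"hand":-1,"delta_pos":[0,0,0],"yaw":0}

```text
clock: 9.1
position: [479.7, 80.3, 161.5]
ee_rot: [0.901, -0.435, 0.001, -0.001]
contact_force: [0.1, -0.4, 1.3]
gripper_width: 49.6
grasp_force: 62.2
```

Run:
```python
from h import *
s=read_state(); print({k:np.round(s[k],2) for k in('position','contact_force','wrist_torque','gripper_width','grasp_force','joints')})
```

```text
{'position': array([479.67,  80.26, 161.48]), 'contact_force': array([ 0.06, -0.4 ,  1.28]), 'wrist_torque': array([-0.04,  0.01,  0.  ]), 'gripper_width': np.float64(49.62), 'grasp_force': np.float64(62.25), 'joints': array([ 0.5 ,  0.21, -0.42,  0.  , -0.94,  0.17])}
```

Emit:
apply_moves:
  rows:
    - {"hand":-1,"delta_pos":[0,0,0],"yaw":-0.08}
    - {"hand":-1,"delta_pos":[0,0,0],"yaw":-0.16}
    - {"hand":-1,"delta_pos":[0,0,0],"yaw":-0.24}
    - {"hand":-1,"delta_pos":[0,0,0],"yaw":-0.32}
    - {"hand":-1,"delta_pos":[0,0,0],"yaw":-0.32}

```text
clock: 9.52
position: [480.0, 80.4, 161.5]
ee_rot: [0.958, -0.285, 0.001, -0.001]
contact_force: [0.2, 0.3, 1.7]
gripper_width: 49.9
grasp_force: 62.3
```

Run:
```python
from h import *
s=read_state(); print({k:np.round(s[k],2) for k in('position','contact_force','wrist_torque','gripper_width','grasp_force','joints','joint_efforts')})
```

```text
{'position': array([480.  ,  80.39, 161.5 ]), 'contact_force': array([0.23, 0.34, 1.68]), 'wrist_torque': array([ 0.02, -0.35,  0.02]), 'gripper_width': np.float64(49.89), 'grasp_force': np.float64(62.28), 'joints': array([ 0.5 ,  0.21, -0.42,  0.  , -0.94,  0.49]), 'joint_efforts': array([  0.06, -26.71,  15.24,   3.22,  -0.29,   0.46])}
```

Emit:
apply_moves:
  rows:
    - {"hand":-1,"delta_pos":[0,0,0],"yaw":-0.1}
    - {"hand":-1,"delta_pos":[0,0,0],"yaw":-0.2}
    - {"hand":-1,"delta_pos":[0,0,0],"yaw":-0.2}

```text
clock: 9.77
position: [480.0, 80.4, 161.5]
ee_rot: [0.982, -0.189, 0.001, -0.001]
contact_force: [2.3, 0.2, 3.7]
gripper_width: 49.7
grasp_force: 62.4
```

```bash
cat > chk.py <<'E'
from h import *
s=read_state(); print({k:np.round(s[k],2) for k in('clock','position','contact_force','wrist_torque','gripper_width','grasp_force','joints','joint_efforts')})
c=np.array([478.7,80])
for cam in ('wrist','scene','side'):
    im=imaging.get_image(cam)
    h=cv2.cvtColor(im['pixels'],cv2.COLOR_RGB2HSV); 
    r0,c0=map(int,proj(im,[*c,190])); 
    m=((h[:,:,0]>=6)&(h[:,:,0]<=22)&(h[:,:,1]>110)&(h[:,:,2]>100)).astype(np.uint8)
    n,l,st,ce=cv2.connectedComponentsWithStats(m)
    for i in range(1,n):
        p=atz(im,ce[i][::-1],190)[:2]-c
        if np.hypot(*p)<32: print(cam,'dot',st[i,4],p.round(1),'az',np.degrees(np.arctan2(p[1],p[0])).round(1))
    P={}
    for q,z in (('mark',146),('pointer',153),('lever_knob',176)):
        for r in nets.pinpoint(cam,q)[:1]:
            p=atz(im,r['location'],z)[:2]-c; print(cam,q,round(r['score'],2),p.round(1),'az',np.degrees(np.arctan2(p[1],p[0])).round(1))
E
python3 chk.py
```

```text
{'clock': np.float64(9.77), 'position': array([479.96,  80.45, 161.47]), 'contact_force': array([2.28, 0.24, 3.66]), 'wrist_torque': array([ 0.15, -0.37,  0.02]), 'gripper_width': np.float64(49.67), 'grasp_force': np.float64(62.41), 'joints': array([ 0.5 ,  0.21, -0.42,  0.  , -0.94,  0.69]), 'joint_efforts': array([ -0.03, -26.41,  14.93,   3.17,  -0.34,   0.56])}
wrist dot 53 [-10.2  -9.1] az -138.1
scene pointer 0.72 [-103.1 -393.2] az -104.7
side mark 0.6 [-54.6 -15.7] az -164.0
side pointer 0.62 [-37.5  -1.3] az -178.1
```

Emit:
apply_moves:
  rows:
    - {"hand":-1,"delta_pos":[0,0,0],"yaw":-0.11}
    - {"hand":-1,"delta_pos":[0,0,0],"yaw":-0.22}
    - {"hand":-1,"delta_pos":[0,0,0],"yaw":-0.33}
    - {"hand":-1,"delta_pos":[0,0,0],"yaw":-0.44}
    - {"hand":-1,"delta_pos":[0,0,0],"yaw":-0.55}
    - {"hand":-1,"delta_pos":[0,0,0],"yaw":-0.66}
    - {"hand":-1,"delta_pos":[0,0,0],"yaw":-0.77}
    - {"hand":-1,"delta_pos":[0,0,0],"yaw":-0.88}
    - {"hand":-1,"delta_pos":[0,0,0],"yaw":-0.97}
    - {"hand":-1,"delta_pos":[0,0,0],"yaw":-1.04}
    - {"hand":-1,"delta_pos":[0,0,0],"yaw":-1.04}
    - {"hand":-1,"delta_pos":[0,0,0],"yaw":-1.04}

```text
clock: 11.37
position: [479.5, 80.4, 161.5]
ee_rot: [0.946, 0.324, 0.001, -0.0]
contact_force: [1.2, 1.1, 6.7]
gripper_width: 49.9
grasp_force: 62.9
```

```bash
python3 chk.py; python3 -c "
from h import *
im=imaging.get_image('wrist'); save(im,'w6.png',s=1.25)"
```

```text
{'clock': np.float64(11.37), 'position': array([479.54,  80.38, 161.47]), 'contact_force': array([1.19, 1.07, 6.68]), 'wrist_torque': array([ 0.38, -0.18,  0.02]), 'gripper_width': np.float64(49.93), 'grasp_force': np.float64(62.92), 'joints': array([ 0.5 ,  0.21, -0.42,  0.  , -0.94,  1.73]), 'joint_efforts': array([-5.100e-01, -2.482e+01,  1.367e+01,  2.970e+00, -3.500e-01,
        2.000e-02])}
wrist dot 46 [  2.9 -14.6] az -78.7
wrist lever_knob 0.68 [-47.6  58.1] az 129.3
scene mark 0.24 [-27.4  72. ] az 110.8
side mark 0.79 [-52.1  -9.5] az -169.6
side pointer 0.81 [-37.6   3. ] az 175.4
side lever_knob 0.76 [-50.8  73.1] az 124.8
```

View pics/w6.png

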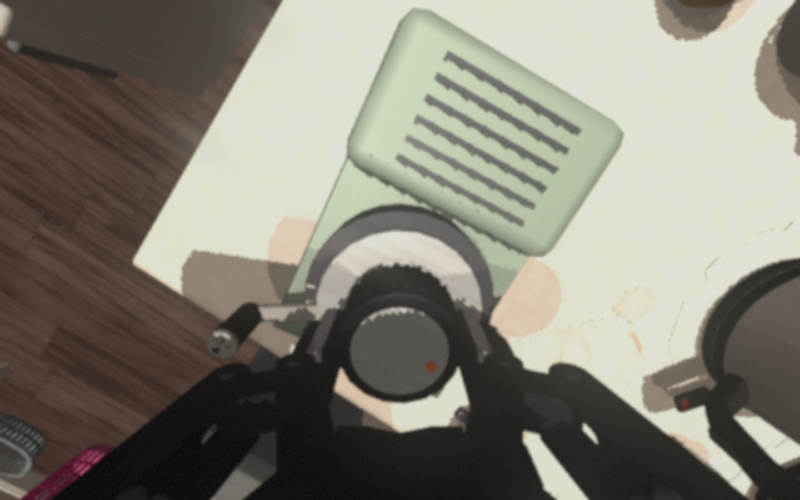

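Emit:
apply_moves:
  rows:
    - {"hand":-1,"delta_pos":[0,0,-4],"yaw":0}
    - {"hand":-1,"delta_pos":[0,0,-8],"yaw":0}
    - {"hand":-1,"delta_pos":[0,0,-12],"yaw":0}

```text
clock: 12.27
position: [477.7, 79.5, 171.9]
ee_rot: [0.946, 0.324, -0.002, -0.0]
contact_force: [-1.4, 0.5, -1.3]
gripper_width: 49.8
grasp_force: 62.3
```

```bash
python3 chk.py
```

```text
{'clock': np.float64(12.27), 'position': array([477.66,  79.54, 171.87]), 'contact_force': array([-1.42,  0.54, -1.31]), 'wrist_torque': array([ 0.04, -0.01,  0.01]), 'gripper_width': np.float64(49.85), 'grasp_force': np.float64(62.34), 'joints': array([ 0.5 ,  0.2 , -0.4 , -0.  , -0.97,  1.73]), 'joint_efforts': array([ 1.000e-02, -2.787e+01,  1.715e+01,  3.910e+00,  6.000e-02,
       -0.000e+00])}
wrist dot 50 [ -3.8 -20.6] az -100.3
wrist mark 0.44 [-18.7 -13. ] az -145.3
wrist lever_knob 0.68 [-49.2  58.3] az 130.2
side mark 0.94 [-45.4  -7.4] az -170.7
side pointer 0.53 [-32.9  -6. ] az -169.6
side lever_knob 0.8 [-52.4  73.1] az 125.6
```

Lifting freely with only the cap's weight on the wrist, so I continue upwards.

Emit:
apply_moves:
  rows:
    - {"hand":-1,"delta_pos":[0,0,-8],"yaw":0}
    - {"hand":-1,"delta_pos":[0,0,-16],"yaw":0}
    - {"hand":-1,"delta_pos":[0,0,-24],"yaw":0}
    - {"hand":-1,"delta_pos":[0,0,-32],"yaw":0}
    - {"hand":-1,"delta_pos":[0,0,-40],"yaw":0}
    - {"hand":-1,"delta_pos":[0,0,-48],"yaw":0}
    - {"hand":-1,"delta_pos":[0,0,-56],"yaw":0}
    - {"hand":-1,"delta_pos":[0,0,-64],"yaw":0}
    - {"hand":-1,"delta_pos":[0,0,-64],"yaw":0}
    - {"hand":-1,"delta_pos":[0,0,-64],"yaw":0}
    - {"hand":-1,"delta_pos":[0,0,-64],"yaw":0}
    - {"hand":-1,"delta_pos":[0,0,-64],"yaw":0}

```text
clock: 13.87
position: [478.7, 79.9, 236.2]
ee_rot: [0.946, 0.324, -0.001, 0.0]
contact_force: [-0.3, 0.9, -1.6]
gripper_width: 49.7
grasp_force: 62.4
```

```bash
python3 chk.py
python3 - <<'E'
from h import *
for cam in('wrist','side','scene'):
    im=imaging.get_image(cam)
    for q,z in (('cap_grip',251),('cap',196)):
        for r in nets.pinpoint(cam,q)[:3]: print(cam,q,round(r['score'],2),np.round(r['location']),atz(im,r['location'],z).round())
    print(cam,'expected',np.round(proj(im,[478.7,80,251])),np.round(proj(im,[478.7,80,196])),'if left',np.round(proj(im,[478.7,80,175])))
E
```

```text
{'clock': np.float64(13.87), 'position': array([478.73,  79.94, 236.18]), 'contact_force': array([-0.27,  0.94, -1.58]), 'wrist_torque': array([-0.03, -0.07,  0.02]), 'gripper_width': np.float64(49.71), 'grasp_force': np.float64(62.39), 'joints': array([ 0.5 ,  0.14, -0.3 , -0.  , -1.13,  1.73]), 'joint_efforts': array([  0.  , -26.68,  19.04,   4.31,  -0.  ,   0.  ])}
wrist pointer 0.39 [-12.9  -8.7] az -146.2
wrist lever_knob 0.62 [-50.1  59.4] az 130.1
scene mark 0.95 [-39.5  -9.2] az -166.8
scene pointer 0.48 [-42.   -0.4] az -179.5
scene lever_knob 0.67 [-44.9  52.5] az 130.5
side mark 0.8 [-45.8 -16. ] az -160.8
side pointer 0.91 [-48.9  -6.3] az -172.7
side lever_knob 0.95 [-48.7  88.1] az 118.9
wrist cap_grip 0.88 [266. 318.] [479.  80. 251.]
wrist cap_grip 0.7 [335. 382.] [466.  22. 251.]
wrist cap_grip 0.67 [255. 376.] [503.  60. 251.]
wrist cap 0.92 [302. 374.] [457.   7. 196.]
wrist cap 0.76 [225. 317.] [481.  83. 196.]
wrist cap 0.57 [246. 375.] [495.  39. 196.]
wrist expected [267. 318.] [230. 319.] if left [220. 319.]
side cap_grip 0.81 [130. 363.] [481.  76. 251.]
side cap_grip 0.79 [216. 306.] [ 415. -236.  251.]
side cap_grip 0.75 [126. 347.] [436.  82. 251.]
side cap 0.7 [141. 362.] [480.  93. 196.]
side cap 0.6 [230. 312.] [ 427. -234.  196.]
side expected [129. 362.] [144. 361.] if left [150. 360.]
scene cap_grip 0.6 [212. 343.] [353.  -0. 251.]
scene cap 0.76 [232. 338.] [355.  25. 196.]
scene expected [227. 282.] [239. 283.] if left [243. 284.]
```

```bash
python3 -c "
from h import *
print(workorder.job_done())"
```

```text
the job is handed in; nothing more can be done
None
```

The job is handed in, though no verdict came back: the ring pointer faces the red mark, the cap came free anticlockwise after about a quarter turn, and the gripper holds it upright about 75 mm above its seat, over the grinder.

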